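# Sort bulbs from coir discs on a tilting board

### The job

Unpacked flower bulbs and flat coir discs lie mixed on the sorting board that bridges the slatted crate and the solid tub. Without touching them with the gripper or disturbing the things around, raise the tub end of the board gently so that all the bulbs roll off into the slatted crate while the discs stay on, and set the board down level again and let go. Then take it by its other end and tip it steeply so that both discs slide off into the solid tub, and leave the board lying level across both again, as you found it.

Things in the scene. Friction and masses are not known exactly. Their poses are not given: they have to be found in the camera images.
- board: Loose plywood board, 0.65 kg, lying level like a bridge with its 12 mm thick deck on the rims of crate and tub. Origin: centre of the deck's upper face; y the long way (270 mm, both ends open), x across (220 mm, a rail 30 mm high along each side, 200 mm clear between), z up. Two half-round battens below (outer faces at y = +-86 mm, 16 mm deep) keep it between crate and tub with 9 mm play at each wall.
- handle_a (a point): Centre of the round wooden bar of the bow handle over the board's +y end: 18 mm thick, 220 mm long along the board's x; 120 mm from the board's centre, 95 mm above the deck, 86 mm clear beneath (bulbs and discs pass under). Raising it (4 to 9 N) swings the board in an arc. Turn the hand with the board: in a hand kept upright the bar rolls and creeps some 7 mm.
- handle_b (a point): The same bar at the board's -y end. The arc, for either handle: the board turns about the inner top edge of the other container's near wall, a level line across the board 105 mm beyond the board's centre and 12 mm below the deck's upper face. If the handle keeps to that arc the board does not slip lengthways; its low end dips into that container.
- crate: Slatted light-wood crate, open on top, fixed; 240 (x) x 220 (y) x 100 mm high, walls and floor 10 mm. Origin: centre of its underside. It stands under one end of the board, 205 mm from the board's centre (which end varies); 30 mm of the board overhangs its inside.
- tub: Solid black plastic tub with closed walls, open on top, fixed, same size as the crate (240 x 220 x 100 mm, walls 10 mm). Origin: centre of its underside. It stands under the board's other end, in the same way.
- bulb_1: Brown flower bulb, round, 64 mm across, with a short stub of neck, about 0.12 kg, lying on the board at the start. Origin: its centre. It lies still on the level board and rolls once the board leans more than about 5 degrees.
- bulb_2: Brown flower bulb, round, 64 mm across, with a short stub of neck, about 0.12 kg, lying on the board at the start. Origin: its centre. It lies still on the level board and rolls once the board leans more than about 5 degrees.
- bulb_3: Brown flower bulb, round, 64 mm across, with a short stub of neck, about 0.12 kg, lying on the board at the start. Origin: its centre. It lies still on the level board and rolls once the board leans more than about 5 degrees.
- disc_1_center (a point): Centre (half-way up) of a flat brown disc of pressed coir, 70 mm across, 14 mm thick, about 0.06 kg, lying flat on the board at the start, beside the bulbs. Discs hold by friction; depending on the day they begin to slide when the board leans somewhere between 25 and 36 degrees.
- disc_2_center (a point): Centre (half-way up) of a flat brown disc of pressed coir, 70 mm across, 14 mm thick, about 0.06 kg, lying flat on the board at the start, beside the bulbs. Discs hold by friction; depending on the day they begin to slide when the board leans somewhere between 25 and 36 degrees.
- pot: Bystander, loose on the mat near crate and tub, not on the board: terracotta flower pot standing mouth up, 78 mm across the rim, 70 mm high. Origin: middle of its underside.
- dibber: Bystander, loose on the mat near crate and tub, not on the board: wooden dibber lying down, 176 mm long, 30 mm thick. Origin: on its axis at the pointed end, 15 mm above the mat; its y runs along it.
- jar: Bystander, loose on the mat near crate and tub, not on the board: glass seed jar with metal lid, 60 mm across, 82 mm high. Origin: middle of its underside.
Mind the look-alikes: they are no part of the job. Leave any black or purple look-alike of the bulb_3 alone.

How it is judged:
On the way, in this order (a step that is already met when the one before it is completed fails the run):
1. all three bulbs are in the slatted crate while both discs are still on the board (x of bulb_1 in the frame of crate between -0.115 and 0.115 m and y of bulb_1 in the frame of crate between -0.105 and 0.105 m and z of each of bulb_1, bulb_2, bulb_3 in the frame of crate below 0.092 m and x of bulb_2 in the frame of crate between -0.115 and 0.115 m and y of bulb_2 in the frame of crate between -0.105 and 0.105 m and x of bulb_3 in the frame of crate between -0.115 and 0.115 m and y of bulb_3 in the frame of crate between -0.105 and 0.105 m and x of disc_1_center in the frame of board between -0.1 and 0.1 m and y of disc_1_center in the frame of board between -0.135 and 0.135 m and z of disc_1_center in the frame of board between -0.005 and 0.03 m and x of disc_2_center in the frame of board between -0.1 and 0.1 m and y of disc_2_center in the frame of board between -0.135 and 0.135 m and z of disc_2_center in the frame of board between -0.005 and 0.03 m), for 0.2 s.
2. the board is set down level across crate and tub and let go, with both discs still on it (angle between board's own z axis and vertical below 0.05 rad and distance of board from where it was at the start of the episode below 0.03 m and x of disc_1_center in the frame of board between -0.1 and 0.1 m and y of disc_1_center in the frame of board between -0.135 and 0.135 m and z of disc_1_center in the frame of board between -0.005 and 0.03 m and x of disc_2_center in the frame of board between -0.1 and 0.1 m and y of disc_2_center in the frame of board between -0.135 and 0.135 m and z of disc_2_center in the frame of board between -0.005 and 0.03 m and contact force between the fingers and board below 0.1 N), for 0.2 s.
At the end, for the whole second after the job is handed in: All three bulbs lie inside the slatted crate and both discs inside the solid tub (centres within the walls and below the rim), the board lies level (within 3 degrees) across both within 30 mm of where it lay at the start, and everything is at rest (x of bulb_1 in the frame of crate between -0.115 and 0.115 m and y of bulb_1 in the frame of crate between -0.105 and 0.105 m and z of each of bulb_1, bulb_2, bulb_3 in the frame of crate below 0.092 m and x of bulb_2 in the frame of crate between -0.115 and 0.115 m and y of bulb_2 in the frame of crate between -0.105 and 0.105 m and x of bulb_3 in the frame of crate between -0.115 and 0.115 m and y of bulb_3 in the frame of crate between -0.105 and 0.105 m and x of disc_1_center in the frame of tub between -0.115 and 0.115 m and y of disc_1_center in the frame of tub between -0.105 and 0.105 m and z of each of disc_1_center, disc_2_center in the frame of tub below 0.092 m and x of disc_2_center in the frame of tub between -0.115 and 0.115 m and y of disc_2_center in the frame of tub between -0.105 and 0.105 m and angle between board's own z axis and vertical below 0.05 rad and distance of board from where it was at the start of the episode below 0.03 m and linear speed of each of board, bulb_1, bulb_2, bulb_3, disc_1, disc_2 below 0.03 m/s); the robot touches nothing.
It fails at once if the gripper's fingers touch a bulb or a disc (contact force between the fingers and bulb_1 above 0.5 N or contact force between the fingers and bulb_2 above 0.5 N or contact force between the fingers and bulb_3 above 0.5 N or contact force between the fingers and disc_1 above 0.5 N or contact force between the fingers and disc_2 above 0.5 N).
It fails at once if a bystander (pot, dibber, jar) is shifted by more than 30 mm (distance of any of pot, dibber, jar from where it was at the start of the episode above 0.03 m).
It also fails if it takes over 64 s, if anything falls off the work surface, if the arm or the gripper's body presses on something with over 40 N, if the wrist force passes 120 N, or if a joint passes its speed limit or range.

### The arm

A 6-joint arm with a two-finger parallel gripper is mounted at the origin on the work surface. World frame = base frame: x ahead of the robot, y to its left, z up, the work surface at z = 0. Lengths are in m, angles in rad, forces in N, time in s.
With the tool pointing down it reaches from about 0.375 to 0.975 m from the base axis. Payload 3.8 kg.
Tool frame: the origin (TCP) lies midway between the tips of the shut fingers; the grasp point (between the pads) lies bot.grasp_offset behind it (bot.grasp_offset is the distance from the TCP to the grasp point, in m); z points along the fingers, y is the direction in which the jaws open and shut (so a half turn about z gives the same grasp; the last joint's range is limited). The gripper opens to 85 mm and grips with 20 to 120 N. Pads are 22 mm wide; open, the fingers measure 114 mm over their backs; the gripper's body (76 mm by 85 mm) begins 54 mm behind the grasp point. The pads swing forward as they close: fully open they stand 13 mm farther back than shut.
Start: joints at [1.142, 0.264, 1.604, -0, 1.274, -0.037], TCP at [0.258, 0.624, 0.231] pointing down, gripper open.
Joint ranges: [-2.63, 2.63], [-0.94, 2.18], [0.31, 2.57], [-1.31, 4.45], [0, 2.66], [-2.55, 2.55]. Speed limits (rad/s): [2.57, 2.57, 3.14, 3.14, 3.14, 3.14].

### API

Orientations are given as a rotation vector (axis times angle).
In Python, from workcell import read_state, viewer, job, bot gives the robot as it stands.
- The arm moves only by the shell command python3 -m crank 'ROWS' [FORCE]. ROWS is text: rows parted by semicolons, each of 7 numbers parted by spaces: the shift along the tool's x, y, z in mm, then the turn, a rotation vector about the tool's x, y, z in rad, then the closure in counts, from 0 (fully open) to 255 (shut). A call has 1 to 20 rows; each row is the pose to reach, as a shift and turn from the pose commanded when the call began, along the tool's axes at that moment; what a row does not reach only later rows make up. A row lasts 1/8 s, in which the tool goes at most 62.5 mm and 10.7 degrees, less where a joint would pass 70% of its speed; a pose out of reach is approached as far as the arm can. A call with a gripper value outside its range is refused whole. The fingers move at their own pace and stop on an object; FORCE is the grip in N (left out, the last holds). Time passes only in rows, so rows that repeat a pose let the fingers close. It gives the time, the measured TCP pose, the force and the opening at its end, in the units of the state.
- read_state(): the state, without advancing time (a new reading comes with each control period).
- viewer.read_camera(name): name is "scene" or "top" or "wrist"; returns a dict with "pixels" (384x512x3 uint8, red, green, blue), "vertical_fov" (degrees; the focal length in pixels is half the picture's height over the tangent of half this angle, whatever the lens; pixels are square), "cx", "cy" (the principal point, pixels), "k1" (the pictures are not rectified: a ray, as slopes to the right and down, at radius r is drawn at 1 + k1 r^2 times it, then the intrinsics apply), "view" (4x4, takes a point from world to camera coordinates); the wrist camera has in their place "tool_from_camera" (4x4, takes a point from camera to tool coordinates, whose origin is the TCP and whose axes are the flange's). Camera axes: x right, y up, looking along -z (the intrinsics and any distortion apply to the point x, -y, -z); pixel columns grow to the right and rows downward; lengths in m; the calibration is good to about 2 mm. A picture is of the moment at which its call begins: read the wrist's pose just before it. There is no depth.
- job.finish_job(): hands the job in, once; it reports no verdict.
The state is a dict: "time": time; "q": joint angles; "joint_vel": joint speeds; "joint_torque": joint torques, N m; "tool_pos": TCP position; "tcp_rot": TCP orientation; "wrist_force": force on the tool from outside, world axes, zero at the start; "torque": the same for the moment, N m; "width": opening from 0.0 (shut) to 1.0 (fully open).
Only numpy, scipy, OpenCV 4.12 (cv2) and the standard library are available. Lean on these libraries where they do the work, as an engineer would, in place of code of your own. Each camera call takes 0.05 s, during which the arm holds its last target.

## Working session

There is one attempt and no reset: what is moved stays moved. The work goes in short steps, Python scripts to look and compute and a shell command to move; the robot and the scene stay as the last step left them, time stands still between calls to the robot, and variables do not carry over. Pictures are saved under pics/ and viewed, and the job is handed in when it is done.

```bash
ls; mkdir -p pics; python3 - <<'E'
from workcell import read_state, viewer, job, bot
import cv2
print(read_state()); print(bot.grasp_offset)
for n in ("scene","top","wrist"):
    c=viewer.read_camera(n); cv2.imwrite(f"pics/{n}0.png",c["pixels"][:,:,::-1])
    print(n,{k:v for k,v in c.items() if k!="pixels"})
E
```

```text
pics
{'time': 0.0, 'q': array([ 1.14210918e+00,  2.64792664e-01,  1.60535655e+00, -2.57894402e-05,
        1.27369532e+00, -3.69107854e-02]), 'joint_vel': array([ 6.42083782e-05,  2.84258209e-03, -2.62375420e-03,  1.63110787e-04,
       -5.16408729e-04, -3.12734614e-04]), 'joint_torque': array([ 1.43837551e-04, -5.15128398e+01, -3.67302096e+01,  2.90598646e-04,
        1.29886487e-02,  2.70825836e-05]), 'tool_pos': array([0.25745204, 0.62319338, 0.22994482]), 'tcp_rot': array([-0.6113642 , -3.08102468,  0.00345022]), 'wrist_force': array([-1.45350713,  0.06188331,  0.38002821]), 'torque': array([-0.04034485,  0.01226786,  0.00039554]), 'width': 1.006695726488741}
0.0187
scene {'vertical_fov': 54.17399629652906, 'cx': 256.46514491590995, 'cy': 185.39541379451214, 'k1': -0.10863661955719775, 'view': array([[ 0.1776607 ,  0.98396293, -0.01592592, -0.15023195],
       [-0.54534658,  0.11191115,  0.83070633,  0.19601496],
       [ 0.81916652, -0.13889872,  0.55648303, -1.48318081],
       [ 0.        ,  0.        ,  0.        ,  1.        ]])}
top {'vertical_fov': 45.14672346130275, 'cx': 258.41924255506416, 'cy': 185.46597256976253, 'k1': -0.1594910662467433, 'view': array([[ 0.02284375, -0.99955357, -0.01925692,  0.04486625],
       [ 0.99628318,  0.02116036,  0.08349891, -0.62385121],
       [-0.08305415, -0.02109278,  0.99632179, -1.20728206],
       [ 0.        ,  0.        ,  0.        ,  1.        ]])}
wrist {'vertical_fov': 68.95428129792286, 'cx': 249.41402808779128, 'cy': 192.85240097364584, 'k1': -0.07060216217850468, 'tool_from_camera': array([[-3.04324329e-04,  9.59349263e-01,  2.82221365e-01,
         7.08099532e-02],
       [ 9.99999943e-01,  3.33961043e-04, -5.69091183e-05,
        -1.60295661e-05],
       [-1.48846662e-04,  2.82221332e-01, -9.59349310e-01,
        -1.42612438e-01],
       [ 0.00000000e+00,  0.00000000e+00,  0.00000000e+00,
         1.00000000e+00]])}
```

View pics/scene0.png

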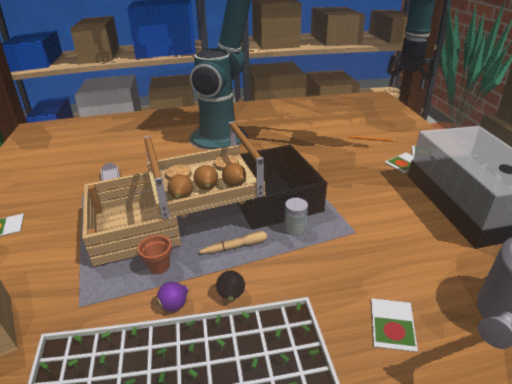

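View pics/top0.png

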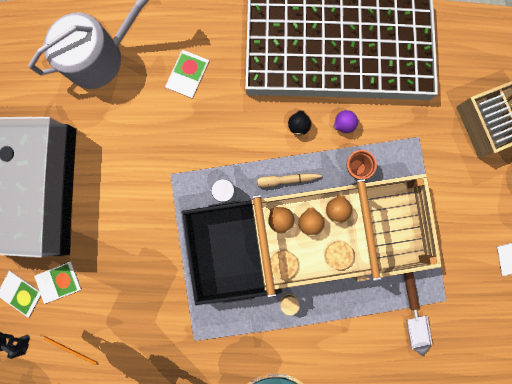

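View pics/wrist0.png

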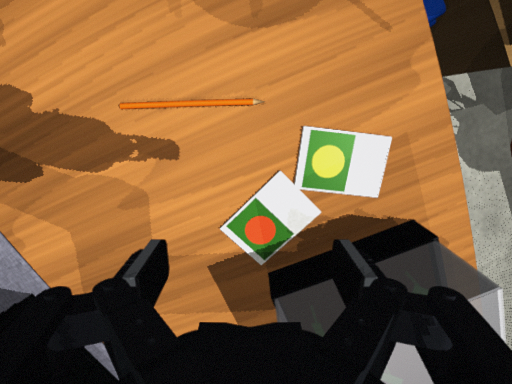

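```bash
cat > h.py <<'E'
import numpy as np, cv2
from workcell import read_state, viewer, bot
from scipy.spatial.transform import Rotation as R
def K(c):
    f=192/np.tan(np.radians(c["vertical_fov"])/2)
    return np.array([[f,0,c["cx"]],[0,f,c["cy"]],[0,0,1]]), np.array([c["k1"],0,0,0,0.])
def view(c,st=None):
    if "view" in c: return np.array(c["view"])
    T=np.eye(4);T[:3,:3]=R.from_rotvec(st["tcp_rot"]).as_matrix();T[:3,3]=st["tool_pos"]
    return np.linalg.inv(T@c["tool_from_camera"])
def ray(c,uv,V=None):
    V=view(c) if V is None else V
    k,d=K(c); p=cv2.undistortPoints(np.array(uv,float).reshape(-1,1,2),k,d).reshape(-1,2)
    dirs=np.c_[p[:,0],-p[:,1],-np.ones(len(p))]@V[:3,:3]
    return -V[:3,:3].T@V[:3,3], dirs/np.linalg.norm(dirs,axis=1)[:,None]
def plane(c,uv,z,V=None):
    o,d=ray(c,uv,V); return o+d*((z-o[2])/d[:,2])[:,None]
def proj(c,X,V=None):
    V=view(c) if V is None else V
    k,d=K(c); P=np.atleast_2d(X)@V[:3,:3].T+V[:3,3]; P=P*[1,-1,-1]
    return cv2.projectPoints(P.reshape(-1,1,3),np.zeros(3),np.zeros(3),k,d)[0].reshape(-1,2)
def tri(rs):
    A=np.zeros((3,3));b=np.zeros(3)
    for o,d in rs:
        M=np.eye(3)-np.outer(d,d);A+=M;b+=M@o
    X=np.linalg.solve(A,b); return X,[np.linalg.norm((np.eye(3)-np.outer(d,d))@(X-o))*1000 for o,d in rs]
def crop(n,x0,y0,x1,y1,s,name):
    c=viewer.read_camera(n); im=c["pixels"][y0:y1,x0:x1,::-1]
    cv2.imwrite("pics/"+name,cv2.resize(im,None,fx=s,fy=s,interpolation=cv2.INTER_CUBIC)); return c
E
python3 - <<'E'
from h import *
crop("top",170,130,450,350,2.8,"top1.png");crop("scene",70,110,350,310,2.8,"scene1.png")
E
```

```text
(no output)
```

View pics/top1.png

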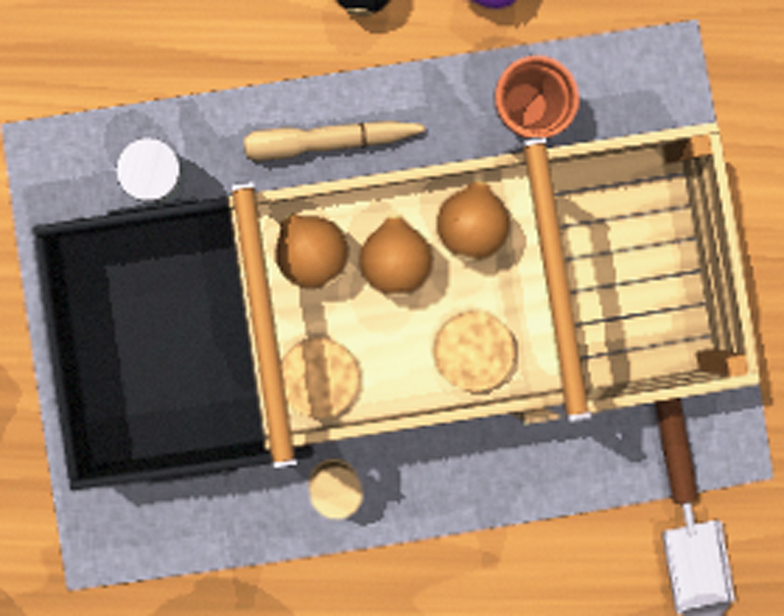

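View pics/scene1.png

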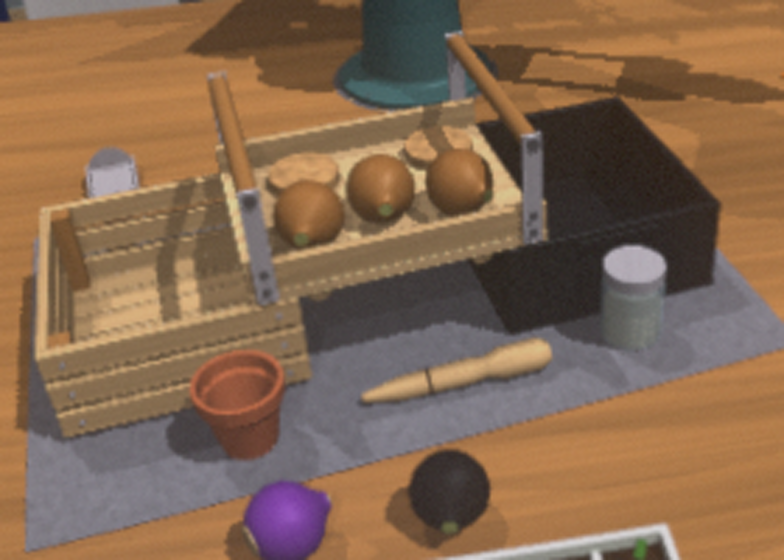

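The top picture shows the tub bar at about (260–272, 197–295) px and the crate bar at (362–376, 181–278). The three brown bulbs on the board are at (281,219), (311,222) and (339,209), and the discs are at (284,265) and (340,255). The black bulb (299,122) and purple bulb (346,121) lie off the board, so they are the look-alikes to leave alone.

```bash
cat > bars.py <<'E'
from h import *
def mask_bar(c,poly,name):
    im=c["pixels"]; hsv=cv2.cvtColor(im,cv2.COLOR_RGB2HSV)
    m=cv2.inRange(hsv,(6,120,60),(16,255,235)); z=np.zeros_like(m); cv2.fillPoly(z,[np.array(poly,np.int32)],255); m&=z
    n,l,s,_=cv2.connectedComponentsWithStats(m); m=(l==1+s[1:,4].argmax()).astype(np.uint8)
    r=cv2.minAreaRect(cv2.findNonZero(m)); b=cv2.boxPoints(r)
    e=[np.linalg.norm(b[i]-b[(i+1)%4]) for i in range(4)]; i=int(np.argmin(e[:2]))
    ends=np.array([(b[i]+b[i+1])/2,(b[i+2]+b[(i+3)%4])/2]); return ends[ends[:,1].argsort()],min(r[1]),s[1:,4].max()
if __name__=="__main__":
    T=viewer.read_camera("top");S=viewer.read_camera("scene")
    o=np.array
    def P(a,off): return np.array(a)/2.8+off
    polys={"tub":(P([(232,186),(258,186),(298,462),(268,462)],(170,130)),P([(440,30),(470,30),(545,132),(522,145)],(70,110))),
           "crate":(P([(525,142),(550,142),(590,414),(560,414)],(170,130)),P([(203,72),(232,72),(265,192),(230,195)],(70,110)))}
    for k,(a,b) in polys.items():
        et,wt,nt=mask_bar(T,a,"");es,ws,ns=mask_bar(S,b,"")
        es=es[::-1] # far(small x) end is top in scene; top view small y px = large x
        print(k,et.round(1),wt,es.round(1),ws)
        X=[tri([[q[0] if q[0].ndim==0 else q[0],q[1][0]] for q in (ray(T,t),ray(S,s))]) for t,s in zip(et,es)]
        for x in X: print(x[0].round(4),np.round(x[1],1))
        A,B=X[0][0],X[1][0]; print("mid",((A+B)/2).round(4),"len",np.linalg.norm(A-B),"dir deg",np.degrees(np.arctan2(*(A-B)[1::-1])))
        Z=plane(T,et,.207); print("plane .207 mid",Z.mean(0).round(4),"len",np.linalg.norm(Z[0]-Z[1]),np.degrees(np.arctan2(*(Z[0]-Z[1])[1::-1])))
E
python3 bars.py
```

```text
tub [[257.3 197. ]
 [271.3 294. ]] 9.666345596313477 [[258.6 157. ]
 [233.1 121.4]] 9.299811363220215
[0.5807 0.0565 0.219 ] [0. 0.]
[0.3651 0.0215 0.2202] [1.2 1.2]
mid [0.4729 0.039  0.2196] len 0.21843779964712728 dir deg 9.211995093985163
plane .207 mid [0.4722 0.0384 0.207 ] len 0.22149157857360427 9.514431921409845
crate [[360.7 181.2]
 [375.9 277.2]] 8.407196044921875 [[158.  176.5]
 [146.4 133.8]] 11.314046859741211
[ 0.6212 -0.1774  0.2194] [0.8 0.8]
[ 0.4067 -0.2145  0.2261] [2.4 2.4]
mid [ 0.514  -0.196   0.2227] len 0.2178508946302577 dir deg 9.809395563762758
plane .207 mid [ 0.5135 -0.1979  0.207 ] len 0.22107775937232632 9.756514480462943
```

```bash
cat > go.py <<'E'
from h import *
# rows for target: pos p, tool axes given by yaw of tool y (deg), tilt; relative to measured pose
def rel(p,Rm,st=None):
    st=st or read_state(); R0=R.from_rotvec(st["tcp_rot"])
    return R0.inv().apply(np.array(p)-st["tool_pos"])*1000,(R0.inv()*R.from_matrix(Rm)).as_rotvec()
def down(yaw):  # tool z down, y at yaw deg
    a=np.radians(yaw); y=np.array([np.cos(a),np.sin(a),0]);z=np.array([0,0,-1.]);return np.c_[np.cross(y,z),y,z]
E
python3 - <<'E'
from go import *
print(rel((.473,.039,.34),down(99.6)))
print(down(99.6))
E
```

```text
(array([-422.2775091 , -458.22343272, -108.80604414]), array([-5.15044647e-04, -2.21970124e-04, -5.59381400e-01]))
[[-0.98599604 -0.16676875  0.        ]
 [-0.16676875  0.98599604  0.        ]
 [-0.          0.         -1.        ]]
```

```bash
python3 -m crank '0 0 -60 0 0 0 0; 0 0 -109 0 0 0 0; -422 -458 -109 0 0 -0.559 0; -422 -458 -109 0 0 -0.559 0; -422 -458 -109 0 0 -0.559 0; -422 -458 -109 0 0 -0.559 0; -422 -458 -109 0 0 -0.559 0; -422 -458 -109 0 0 -0.559 0; -422 -458 -109 0 0 -0.559 0; -422 -458 -109 0 0 -0.559 0; -422 -458 -109 0 0 -0.559 0; -422 -458 -109 0 0 -0.559 0; -422 -458 -109 0 0 -0.559 0; -422 -458 -109 0 0 -0.559 0; -422 -458 -109 0 0 -0.559 0'; python3 - <<'E'
from h import *
st=read_state(); print(st)
c=viewer.read_camera("wrist"); cv2.imwrite("pics/w1.png",c["pixels"][:,:,::-1]); np.savez("w1.npz",px=c["pixels"],p=st["tool_pos"],r=st["tcp_rot"])
E
```

```text
time: 2.22
tool_pos: [0.4725, 0.0407, 0.3403]
tcp_rot: [0.265, -3.13, -0.001]
wrist_force: [0.5, -0.4, 0.6]
width: 0.999
{'time': 2.225, 'q': array([ 3.30629612e-02, -1.73696532e-01,  1.86254277e+00,  4.16008416e-04,
        1.45277476e+00, -1.70693203e+00]), 'joint_vel': array([ 0.00941953, -0.00083003,  0.00289658, -0.00177963, -0.00056143,
       -0.00284536]), 'joint_torque': array([-5.62461130e-01, -2.83212787e+01, -3.82228768e+01, -3.30136798e-02,
       -5.43973641e-03,  4.87336729e-03]), 'tool_pos': array([0.47251181, 0.04068567, 0.34032081]), 'tcp_rot': array([ 2.65382453e-01, -3.13035652e+00, -6.50348306e-04]), 'wrist_force': array([ 0.52213615, -0.36101545,  0.61518169]), 'torque': array([ 0.02768324, -0.06925694,  0.01936891]), 'width': 0.9987836949458848}
```

View pics/w1.png

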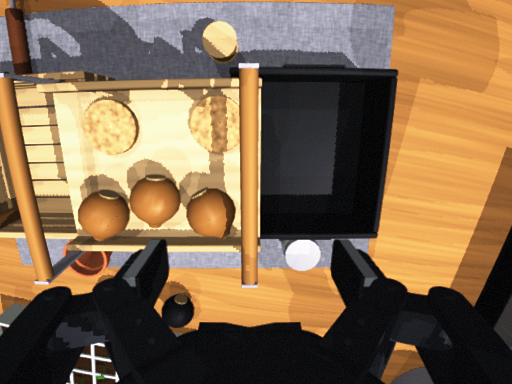

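The wrist view shows the tub bar upright at x≈249, from row 66 to 286, and the crate bar at far left. The discs are at (110,125) and (215,124), and the bulbs are at (104,215), (155,200) and (210,212).

```bash
cat > m3.py <<'E'
from h import *
d=np.load("w1.npz"); st=dict(tool_pos=d["p"],tcp_rot=d["r"])
T=viewer.read_camera("top");S=viewer.read_camera("scene");W=viewer.read_camera("wrist");Vw=view(W,read_state())
cv2.imwrite("pics/top2.png",cv2.resize(T["pixels"][170:310,240:400,::-1],None,fx=4,fy=4,interpolation=cv2.INTER_CUBIC))
cv2.imwrite("pics/scene2.png",cv2.resize(S["pixels"][110:220,130:280,::-1],None,fx=5,fy=5,interpolation=cv2.INTER_CUBIC))
cv2.imwrite("pics/w2.png",cv2.resize(W["pixels"][50:300,0:270,::-1],None,fx=2.3,fy=2.3,interpolation=cv2.INTER_CUBIC))
E
python3 m3.py
```

```text
(no output)
```

View pics/scene2.png

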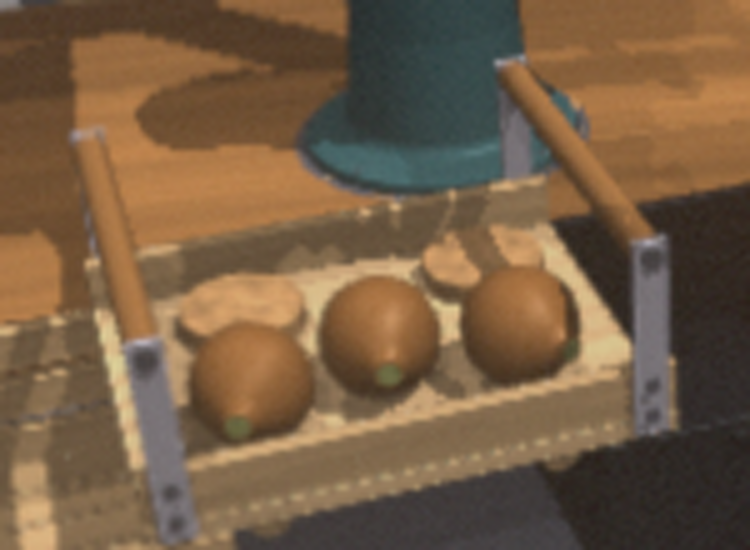

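View pics/w2.png

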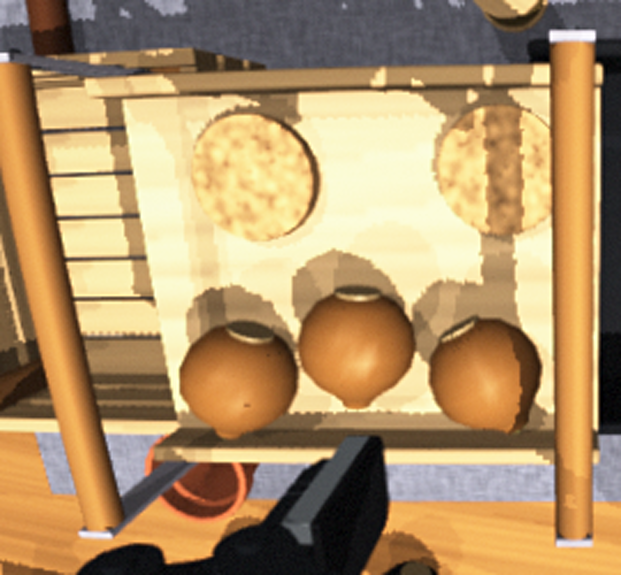

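```bash
cat > m4.py <<'E'
from h import *
T=viewer.read_camera("top");S=viewer.read_camera("scene");W=viewer.read_camera("wrist");st=read_state();Vw=view(W,st);
def nrm(c,uv,V=None):
    o,d=ray(c,uv,V); n=np.cross(d[0],d[1]); return n/np.linalg.norm(n),o
sc=lambda a:np.array(a)/5+[130,110]
tp=lambda a:np.array(a)/2.8+[170,130]
wc=lambda a:np.array(a)/2.3+[0,50]
bars={"tub":(tp([(246,200),(283,450)]),sc([(515,75),(636,231)]),wc([(572.5,60),(573.5,520)])),
"crate":(tp([(538,155),(576,405)]),sc([(90,145),(138,338)]),wc([(14,75),(98,515)]))}
for k,(t,s,w) in bars.items():
    for nm,(A,B) in {"top-scene":(nrm(T,t),nrm(S,s)),"wrist-scene":(nrm(W,w,Vw),nrm(S,s)),"wrist-top":(nrm(W,w,Vw),nrm(T,t))}.items():
        d=np.cross(A[0],B[0]);d/=np.linalg.norm(d); d*=np.sign(d[0])
        x=.473 if k=="tub" else .514
        X=np.linalg.solve(np.array([A[0],B[0],[1,0,0]]),[A[0]@A[1],B[0]@B[1],x])
        print(k,nm,X.round(4),"yaw",np.degrees(np.arctan2(d[1],d[0])).round(2),"slope",(d[2]).round(3))
bolt={"tub":(tp([(244,188)]),sc([(653,255)]),wc([(573,541)])),"crate":(tp([(537,143)]),sc([(146,360)]),wc([(97,534)]))}
far={"tub":(tp([(285,463)]),None,wc([(573,36)])),"crate":(tp([(578,415)]),None,wc([(10,57)]))}
for k in bolt:
    t,s,w=bolt[k]; rs=[ray(T,t),ray(S,s),ray(W,w,Vw)]; rs=[(o,d[0]) for o,d in rs]
    print(k,tri(rs),tri(rs[:2]),tri(rs[1:]))
    t,s,w=far[k]; print("far at .207", plane(T,t,.207), plane(W,w,.207,Vw),"bolt",plane(T,bolt[k][0],.207),plane(W,bolt[k][2],.207,Vw))
E
python3 m4.py
```

```text
tub top-scene [0.473  0.0383 0.214 ] yaw 9.7 slope 0.018
tub wrist-scene [0.473  0.0393 0.2124] yaw 9.74 slope 0.016
tub wrist-top [0.473  0.0392 0.1446] yaw 9.74 slope -0.034
crate top-scene [ 0.514  -0.1973  0.2143] yaw 9.48 slope 0.007
crate wrist-scene [ 0.514  -0.1971  0.2102] yaw 9.43 slope 0.024
crate wrist-top [ 0.514  -0.1986  0.2085] yaw 9.78 slope 0.031
tub (array([0.58462595, 0.05864888, 0.21212083]), [np.float64(4.302029464135947), np.float64(2.622088603620655), np.float64(3.2815276407660634)]) (array([0.58124021, 0.05908694, 0.20793249]), [np.float64(2.055343309118061), np.float64(2.0553433091180873)]) (array([0.58868719, 0.05933843, 0.21213554]), [np.float64(0.46693298245998477), np.float64(0.4669329824599947)])
far at .207 [[0.35980222 0.01897905 0.207     ]] [[0.36279249 0.02059983 0.207     ]] bolt [[0.58095639 0.05708023 0.207     ]] [[0.59211756 0.05946597 0.207     ]]
crate (array([ 0.62624873, -0.17923185,  0.21164726]), [np.float64(4.183883120673648), np.float64(3.7612295895564154), np.float64(3.822507480679286)]) (array([ 0.62279551, -0.1796531 ,  0.20637759]), [np.float64(2.0899648829098854), np.float64(2.0899648829098916)]) (array([ 0.630155  , -0.17868301,  0.21211449]), [np.float64(2.513877868739653), np.float64(2.513877868739624)])
far at .207 [[ 0.40218738 -0.21784135  0.207     ]] [[ 0.40391084 -0.21656467  0.207     ]] bolt [[ 0.62278816 -0.18165904  0.207     ]] [[ 0.6350114  -0.18572445  0.207     ]]
```

```bash
python3 - <<'E'
from go import *
print(rel((.473,.0393,.192),down(99.7)))
E
```

```text
(array([-1.06558464e-01, -7.65028179e-01,  1.48303165e+02]), array([-5.48693682e-06,  2.96213168e-05, -8.24344275e-04]))
```

```bash
python3 -m crank '0 0 40 0 0 0 0; 0 0 80 0 0 0 0; 0 0 80 0 0 0 0; 0 0 80 0 0 0 0'; python3 - <<'E'
from go import *
print(rel((.473,.0393,.192),down(99.7)))
c=viewer.read_camera("wrist"); cv2.imwrite("pics/w3.png",c["pixels"][:,:,::-1])
E
```

```text
time: 3.08
tool_pos: [0.4736, 0.0395, 0.2617]
tcp_rot: [-0.263, 3.129, -0.0]
wrist_force: [0.7, -0.2, 0.0]
width: 0.999
(array([ 0.75766388, -0.10158414, 69.74608346]), array([-0.00023053,  0.0015879 , -0.0018927 ]))
```

View pics/w3.png

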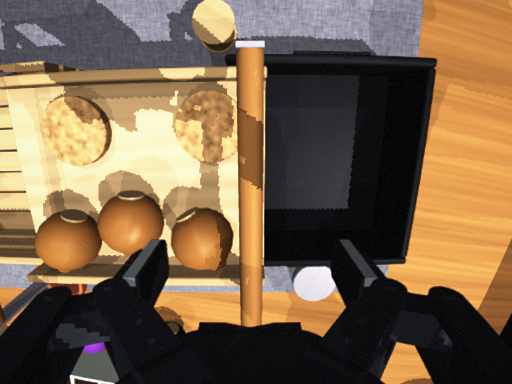

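The bar runs straight down at x≈250, centred between the open fingers at (150,270) and (350,270). The bar's near end is at (250,44). Next I check its height from the two wrist heights.

```bash
python3 - <<'E'
from h import *
d=np.load("w1.npz"); st1=dict(tool_pos=d["p"],tcp_rot=d["r"]); st2=read_state()
W=viewer.read_camera("wrist"); i1=d["px"]; i2=W["pixels"]
V1,V2=view(W,st1),view(W,st2)
def sil(im,rows,xr):
    h=cv2.cvtColor(im,cv2.COLOR_RGB2HSV); m=cv2.inRange(h,(5,110,50),(17,255,255)); out=[]
    for r in rows:
        # component around bar centre
        x=250; a=x
        while m[r,a-1]: a-=1
        b=x
        while m[r,b+1]: b+=1
        out.append((r,a,b+1))
    return out
s1=sil(i1,[90,110,120],0); s2=sil(i2,[70,90,140],0); print(s1,s2)
k,_=K(W); f=k[0,0]
# plate outer edge rows at col 250 (white)
for im,n in((i1,1),(i2,2)):
    col=im[30:90,249].astype(int).tolist(); print(n,[(30+i,c) for i,c in enumerate(col) if min(c)>140])
E
```

```text
[(90, 239, 251), (110, 239, 251), (120, 239, 251)] [(70, 236, 265), (90, 236, 264), (140, 237, 264)]
1 [(30, [177, 176, 192]), (31, [179, 178, 194]), (32, [171, 171, 185]), (33, [169, 170, 184]), (34, [168, 169, 184]), (35, [157, 157, 172]), (36, [156, 156, 171]), (37, [163, 163, 177]), (38, [165, 164, 180]), (39, [156, 156, 172]), (40, [154, 155, 169]), (41, [156, 157, 173]), (42, [158, 157, 173]), (43, [163, 162, 178]), (44, [161, 161, 176]), (45, [155, 155, 171]), (46, [148, 150, 165]), (47, [152, 152, 166]), (48, [156, 154, 173]), (49, [163, 163, 178]), (50, [161, 161, 177]), (51, [149, 148, 163]), (63, [205, 198, 211]), (64, [244, 241, 247]), (65, [244, 241, 247]), (66, [242, 239, 247]), (67, [228, 212, 215])]
2 [(30, [157, 158, 170]), (31, [150, 150, 166]), (32, [157, 157, 171]), (33, [160, 157, 174]), (34, [163, 163, 178]), (35, [164, 165, 181]), (36, [162, 161, 179]), (40, [225, 217, 228]), (41, [244, 240, 246]), (42, [242, 238, 244]), (43, [241, 238, 243]), (44, [239, 236, 244]), (45, [230, 226, 236]), (46, [220, 178, 160])]
```

```bash
python3 - <<'E'
from h import *
d=np.load("w1.npz"); st1=dict(tool_pos=d["p"],tcp_rot=d["r"]); st2=read_state()
W=viewer.read_camera("wrist");V1,V2=view(W,st1),view(W,st2)
for a,b in ((65,43),(67.5,46),(63,40)):
    rs=[ray(W,[(248.5,a)],V1),ray(W,[(250.5,b)],V2)]; print(tri([(o,e[0]) for o,e in rs]))
# width-based depth at row 70/90: 28.5px ~18mm
f=K(W)[0][0,0]; print(f, "depth", f*18/28.5)
for z in(.207,.21,.213): print(z,proj(W,[[.473,.0393,z],[.38,.0234,z]],V2), np.linalg.norm(np.diff(plane(W,[(236,80),(264.5,80)],z,V2),axis=0)))
E
```

```text
(array([0.3622323 , 0.02066318, 0.2080557 ]), [np.float64(0.07076092663882956), np.float64(0.07076092663883143)])
(array([0.36513783, 0.02115079, 0.21355675]), [np.float64(0.05383816418451867), np.float64(0.05383816418452152)])
(array([0.36071116, 0.02040416, 0.20926423]), [np.float64(0.06743417084390385), np.float64(0.06743417084389669)])
279.6006458805362 depth 176.58988160875973
0.207 [[250.21028197 206.92352395]
 [249.98152492  72.41803911]] 0.01900627857957973
0.21 [[250.22187615 208.27786782]
 [249.99115019  71.82703305]] 0.0187183948254314
0.213 [[250.23379319 209.67019803]
 [250.00108466  71.21710772]] 0.01843051107128307
```

```bash
python3 -m crank '0 0 35 0 0 0 0; 0 0 60 0 0 0 0; 0 0 70.5 0 0 0 0; 0 0 70.5 0 0 0 0; 0 0 70.5 0 0 0 0; 0 0 70.5 0 0 0 120; 0 0 70.5 0 0 0 180; 0 0 70.5 0 0 0 255; 0 0 70.5 0 0 0 255; 0 0 70.5 0 0 0 255; 0 0 70.5 0 0 0 255' 60; python3 - <<'E'
from h import *
print(read_state())
c=viewer.read_camera("wrist"); cv2.imwrite("pics/w4.png",c["pixels"][:,:,::-1])
E
```

```text
time: 4.6
tool_pos: [0.4729, 0.0397, 0.1901]
tcp_rot: [-0.262, 3.13, 0.001]
wrist_force: [-1.2, 2.8, 3.5]
width: 0.189
{'time': 4.6, 'q': array([ 3.08724379e-02, -9.03065071e-02,  2.06519708e+00,  6.84901024e-04,
        1.16649351e+00, -1.70738136e+00]), 'joint_vel': array([-6.94814523e-05, -1.99881187e-04, -1.94210822e-04, -5.29638671e-04,
        1.19121280e-04,  1.30598083e-04]), 'joint_torque': array([-1.14692509e+00, -2.87467879e+01, -3.43722761e+01, -7.33998287e-01,
       -4.52580778e-01,  1.95110013e-02]), 'tool_pos': array([0.4729444 , 0.0397365 , 0.19010452]), 'tcp_rot': array([-2.62292530e-01,  3.13038153e+00,  9.70382213e-04]), 'wrist_force': array([-1.24087406,  2.82668369,  3.52346271]), 'torque': array([0.38067987, 0.17212689, 0.01153122]), 'width': 0.18872130449254898}
```

View pics/w4.png

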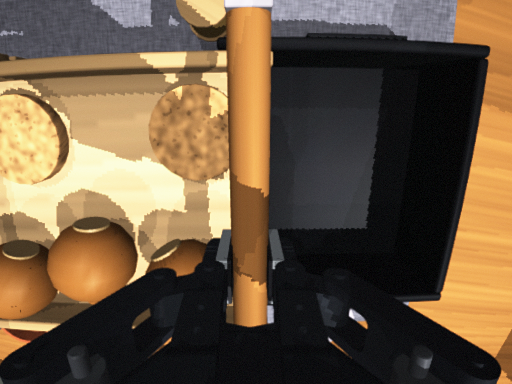

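```bash
cat > arc.py <<'E'
from h import *
import sys
def arc(angs,sgn=1,zo=18.7,ref=0):
    for a in angs:
        t=np.radians(a); r=np.array([sgn*225.,zo-107.]); f=lambda t:np.array([r[0]*np.cos(t)+sgn*r[1]*np.sin(t), -sgn*r[0]*np.sin(t)+r[1]*np.cos(t)])
        d=f(t)-f(np.radians(ref)); b=np.radians(-sgn*ref)
        d=np.array([[np.cos(b),np.sin(b)],[-np.sin(b),np.cos(b)]])@d  # into the tool frame at ref
        print(a,d.round(1),(-sgn*(t-np.radians(ref))).round(4))
if __name__=="__main__": arc([float(x) for x in sys.argv[3].split(",")],int(sys.argv[1]),ref=float(sys.argv[2]))
E
python3 arc.py 1 0 1,2,3,4,5,6,7,8,9; echo; python3 arc.py 1 9 10,11,12,13,14,15,16 ; python3 arc.py 1 9 0
```

```text
1.0 [-1.6 -3.9] -0.0175
2.0 [-3.2 -7.8] -0.0349
3.0 [ -4.9 -11.7] -0.0524
4.0 [ -6.7 -15.5] -0.0698
5.0 [ -8.6 -19.3] -0.0873
6.0 [-10.5 -23. ] -0.1047
7.0 [-12.4 -26.8] -0.1222
8.0 [-14.5 -30.5] -0.1396
9.0 [-16.6 -34.1] -0.1571

10.0 [-1.6 -3.9] -0.0175
11.0 [-3.2 -7.8] -0.0349
12.0 [ -4.9 -11.7] -0.0524
13.0 [ -6.7 -15.5] -0.0698
14.0 [ -8.6 -19.3] -0.0873
15.0 [-10.5 -23. ] -0.1047
16.0 [-12.4 -26.8] -0.1222
0.0 [11.  36.3] 0.1571
```

```bash
python3 -m crank '0 -1.6 -3.9 -0.0175 0 0 255; 0 -3.2 -7.8 -0.0349 0 0 255; 0 -4.9 -11.7 -0.0524 0 0 255; 0 -6.7 -15.5 -0.0698 0 0 255; 0 -8.6 -19.3 -0.0873 0 0 255; 0 -10.5 -23 -0.1047 0 0 255; 0 -12.4 -26.8 -0.1222 0 0 255; 0 -14.5 -30.5 -0.1396 0 0 255; 0 -16.6 -34.1 -0.1571 0 0 255; 0 -16.6 -34.1 -0.1571 0 0 255; 0 -16.6 -34.1 -0.1571 0 0 255; 0 -16.6 -34.1 -0.1571 0 0 255; 0 -16.6 -34.1 -0.1571 0 0 255; 0 -16.6 -34.1 -0.1571 0 0 255'; python3 - <<'E'
from h import *
st=read_state(); print(st["q"],st["wrist_force"],st["tool_pos"])
crop("top",170,130,450,350,2.8,"top3.png");crop("scene",70,80,350,290,2.8,"scene3.png")
E
```

```text
time: 6.4
tool_pos: [0.4758, 0.0227, 0.2237]
tcp_rot: [0.261, -3.108, -0.243]
wrist_force: [0.8, 0.4, -3.4]
width: 0.188
[-0.11434064 -0.09133071  2.01027081  0.15703526  1.26973727 -1.90276778] [ 0.76164667  0.44086231 -3.39764539] [0.47578321 0.02269661 0.22371512]
```

View pics/scene3.png

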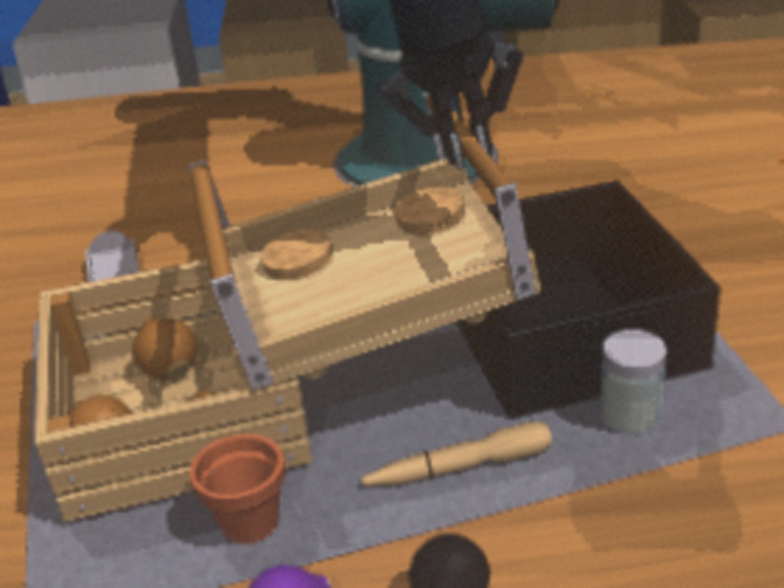

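View pics/top3.png

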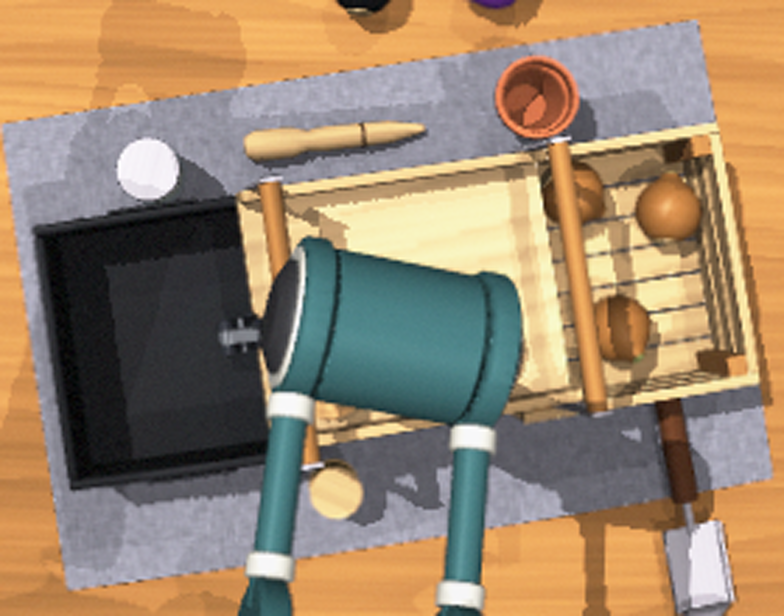

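The top view shows three bulbs in the crate, at crop pixels (576,194), (668,208) and (622,329). The scene view shows both discs still on the deck, at crop pixels (296,254) and (430,210). Lowering the board now.

```bash
python3 arc.py 1 9 8,7,6,5,4,3,2,1,0
```

```text
8.0 [1.5 3.9] 0.0175
7.0 [2.9 7.9] 0.0349
6.0 [ 4.3 11.9] 0.0524
5.0 [ 5.6 15.9] 0.0698
4.0 [ 6.8 19.9] 0.0873
3.0 [ 8. 24.] 0.1047
2.0 [ 9.1 28.1] 0.1222
1.0 [10.1 32.2] 0.1396
0.0 [11.  36.3] 0.1571
```

```bash
python3 -m crank '0 1.5 3.9 0.0175 0 0 255; 0 2.9 7.9 0.0349 0 0 255; 0 4.3 11.9 0.0524 0 0 255; 0 5.6 15.9 0.0698 0 0 255; 0 6.8 19.9 0.0873 0 0 255; 0 8 24 0.1047 0 0 255; 0 9.1 28.1 0.1222 0 0 255; 0 10.1 32.2 0.1396 0 0 255; 0 11 36.3 0.1571 0 0 255; 0 11 36.3 0.1571 0 0 255; 0 11 36.3 0.1571 0 0 255'; python3 - <<'E'
from h import *
st=read_state(); print(st["q"],st["wrist_force"],st["tool_pos"])
crop("top",170,130,450,350,2.8,"top4.png");crop("scene",70,80,350,290,2.8,"scene4.png")
E
```

```text
time: 7.88
tool_pos: [0.4731, 0.0395, 0.1901]
tcp_rot: [-0.262, 3.13, 0.0]
wrist_force: [-1.2, -0.9, -0.9]
width: 0.194
[ 3.06588153e-02 -9.02804179e-02  2.06510370e+00  3.53753302e-04
  1.16636325e+00 -1.70754907e+00] [-1.15583888 -0.86342437 -0.87225294] [0.47305312 0.03953263 0.19014069]
```

View pics/scene4.png

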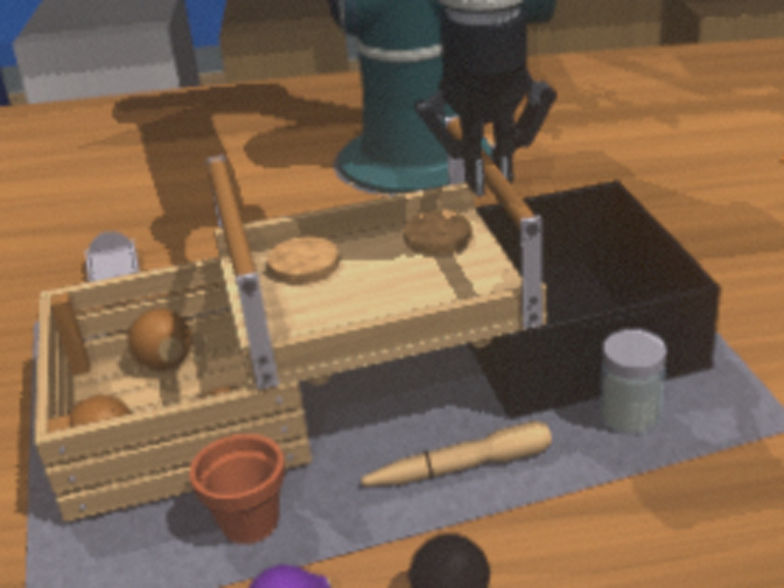

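View pics/top4.png

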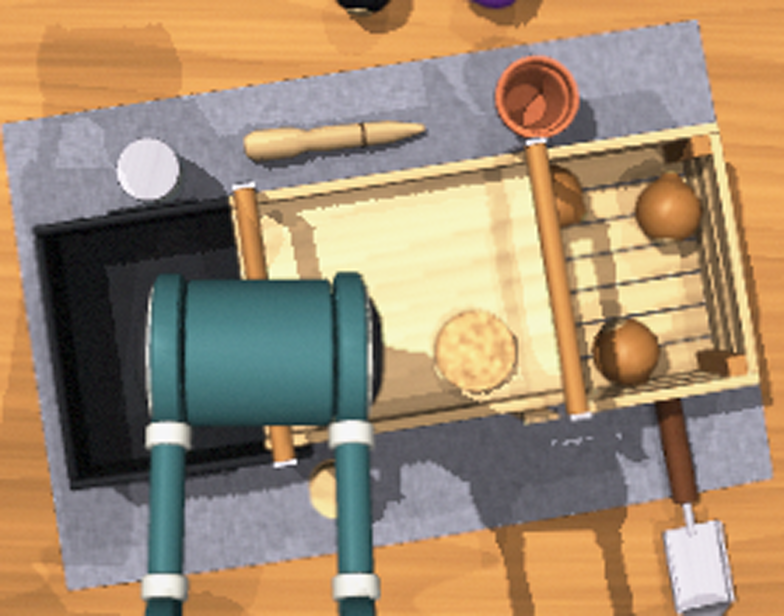

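The board is level again with its bars at the same pixels as at the start. Both discs are on it and all three bulbs are in the crate. Releasing and rising.

```bash
python3 -m crank '0 0 0 0 0 0 150; 0 0 0 0 0 0 60; 0 0 0 0 0 0 0; 0 0 0 0 0 0 0; 0 0 0 0 0 0 0; 0 0 0 0 0 0 0; 0 0 -40 0 0 0 0; 0 0 -90 0 0 0 0; 0 0 -130 0 0 0 0; 0 0 -130 0 0 0 0'; python3 - <<'E'
from go import *
print(rel((.514,-.197,.32),down(99.7)))
E
```

```text
time: 9.22
tool_pos: [0.4752, 0.0394, 0.3244]
tcp_rot: [-0.262, 3.122, -0.001]
wrist_force: [-0.3, -0.8, -0.4]
width: 1.003
(array([   1.12357226, -239.60653196,    4.62753091]), array([-0.00113613,  0.00828369, -0.00207192]))
```

```bash
python3 -m crank '0 -60 0 0 0 0 0; 0 -120 0 0 0 0 0; 0 -180 0 0 0 0 0; 0 -239.5 0 0 0 0 0; 0 -239.5 40 0 0 0 0; 0 -239.5 60 0 0 0 0; 0 -239.5 60 0 0 0 0; 0 -239.5 60 0 0 0 0'; python3 - <<'E'
from go import *
st=read_state();print(st["q"],rel((.5134,-.197,.191),down(99.7)))
W=viewer.read_camera("wrist"); cv2.imwrite("pics/w5.png",W["pixels"][:,:,::-1]); V=view(W,st)
print(proj(W,[[.5134,-.197,.21],[.42,-.213,.21]],V))
E
```

```text
time: 10.22
tool_pos: [0.5132, -0.1962, 0.2606]
tcp_rot: [-0.264, 3.129, -0.001]
wrist_force: [-0.1, 0.5, 0.1]
width: 1.002
[-4.10469441e-01  7.90688733e-03  1.83850854e+00  2.28919779e-05
  1.29403293e+00 -2.14982142e+00] (array([ 4.47440434e-02, -7.80863012e-01,  6.96503323e+01]), array([-0.00060809,  0.0009696 , -0.00074753]))
[[249.08472991 211.22196019]
 [248.83275841  73.31773585]]
```

View pics/w5.png

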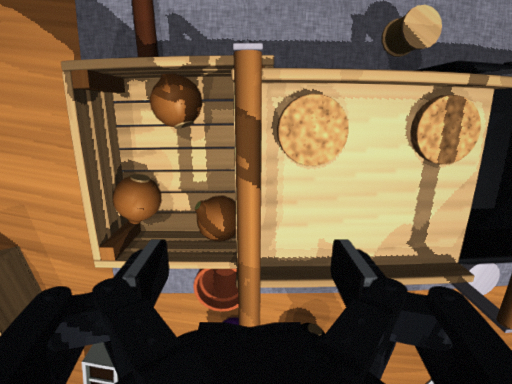

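Wrist view: the crate bar is at x≈249, matching the predicted (249, 211). Bulbs in the crate are at (176,100), (137,199) and (217,217), and discs on the board at (313,130) and (447,129). Descending and gripping.

```bash
python3 -m crank '0 0 35 0 0 0 0; 0 0 60 0 0 0 0; 0 0 69.5 0 0 0 0; 0 0 69.5 0 0 0 0; 0 0 69.5 0 0 0 0; 0 0 69.5 0 0 0 120; 0 0 69.5 0 0 0 180; 0 0 69.5 0 0 0 255; 0 0 69.5 0 0 0 255; 0 0 69.5 0 0 0 255; 0 0 69.5 0 0 0 255' 70; python3 arc.py -1 0 2,4,6,8,10,12,14,16,18,20,22,24,26,28,30,31,32,33,34,35;python3 arc.py -1 35 36,37,38,39,40,41,42,43,44,45
```

```text
time: 11.65
tool_pos: [0.5129, -0.1971, 0.1906]
tcp_rot: [-0.263, 3.13, -0.001]
wrist_force: [-0.4, -0.7, 1.7]
width: 0.185
2.0 [ 3.2 -7.8] 0.0349
4.0 [  6.7 -15.5] 0.0698
6.0 [ 10.5 -23. ] 0.1047
8.0 [ 14.5 -30.5] 0.1396
10.0 [ 18.8 -37.7] 0.1745
12.0 [ 23.3 -44.9] 0.2094
14.0 [ 28.  -51.8] 0.2443
16.0 [ 33.1 -58.6] 0.2793
18.0 [ 38.3 -65.2] 0.3142
20.0 [ 43.8 -71.6] 0.3491
22.0 [ 49.5 -77.9] 0.384
24.0 [ 55.4 -83.9] 0.4189
26.0 [ 61.5 -89.7] 0.4538
28.0 [ 67.8 -95.3] 0.4887
30.0 [  74.3 -100.7] 0.5236
31.0 [  77.6 -103.3] 0.5411
32.0 [  81.  -105.8] 0.5585
33.0 [  84.4 -108.3] 0.576
34.0 [  87.8 -110.7] 0.5934
35.0 [  91.3 -113.1] 0.6109
36.0 [ 1.6 -3.9] 0.0175
37.0 [ 3.2 -7.8] 0.0349
38.0 [  4.9 -11.7] 0.0524
39.0 [  6.7 -15.5] 0.0698
40.0 [  8.6 -19.3] 0.0873
41.0 [ 10.5 -23. ] 0.1047
42.0 [ 12.4 -26.8] 0.1222
43.0 [ 14.5 -30.5] 0.1396
44.0 [ 16.6 -34.1] 0.1571
45.0 [ 18.8 -37.7] 0.1745
```

```bash
python3 -m crank '0 3.2 -7.8 0.0349 0 0 255; 0 6.7 -15.5 0.0698 0 0 255; 0 10.5 -23 0.1047 0 0 255; 0 14.5 -30.5 0.1396 0 0 255; 0 18.8 -37.7 0.1745 0 0 255; 0 23.3 -44.9 0.2094 0 0 255; 0 28 -51.8 0.2443 0 0 255; 0 33.1 -58.6 0.2793 0 0 255; 0 38.3 -65.2 0.3142 0 0 255; 0 43.8 -71.6 0.3491 0 0 255; 0 49.5 -77.9 0.384 0 0 255; 0 55.4 -83.9 0.4189 0 0 255; 0 61.5 -89.7 0.4538 0 0 255; 0 67.8 -95.3 0.4887 0 0 255; 0 74.3 -100.7 0.5236 0 0 255; 0 77.6 -103.3 0.5411 0 0 255; 0 81 -105.8 0.5585 0 0 255; 0 84.4 -108.3 0.576 0 0 255; 0 87.8 -110.7 0.5934 0 0 255; 0 91.3 -113.1 0.6109 0 0 255'; python3 - <<'E'
from go import *
st=read_state();print(st["q"],st["wrist_force"],st["time"])
print(np.degrees(np.arccos(-R.from_rotvec(st["tcp_rot"]).as_matrix()[2,2])))
crop("scene",70,60,350,270,2.8,"scene5.png")
E
```

```text
time: 14.15
tool_pos: [0.4974, -0.1081, 0.3055]
tcp_rot: [-0.243, 2.936, -0.933]
wrist_force: [-4.0, -7.4, 6.1]
width: 0.19
[ 0.13852778 -0.13356048  2.00642986 -0.64014741  1.30923685 -1.41357325] [-3.95219744 -7.4482741   6.12240486] 14.15
35.25600025559955
```

View pics/scene5.png

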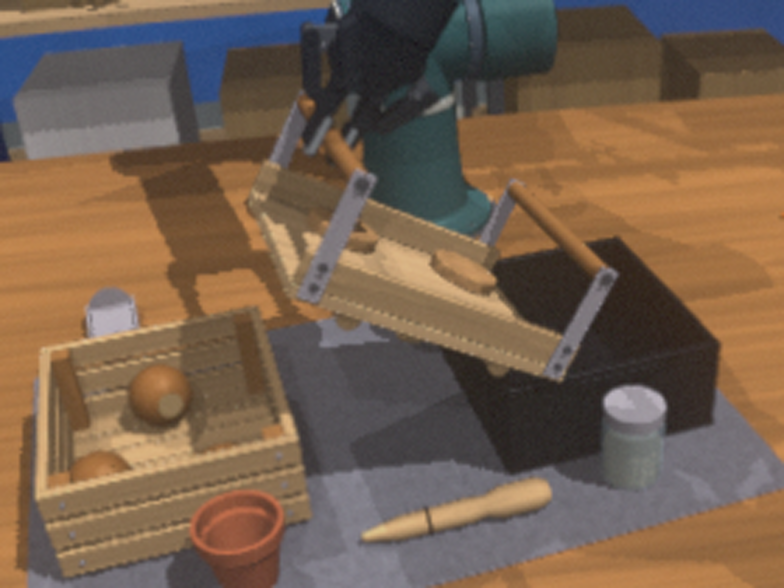

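At 35° both discs are still on the deck, at crop pixels (345,232) and (463,270). Raising further.

```bash
python3 -m crank '0 1.6 -3.9 0.0175 0 0 255; 0 3.2 -7.8 0.0349 0 0 255; 0 4.9 -11.7 0.0524 0 0 255; 0 6.7 -15.5 0.0698 0 0 255; 0 8.6 -19.3 0.0873 0 0 255; 0 10.5 -23 0.1047 0 0 255; 0 12.4 -26.8 0.1222 0 0 255; 0 12.4 -26.8 0.1222 0 0 255; 0 12.4 -26.8 0.1222 0 0 255; 0 12.4 -26.8 0.1222 0 0 255; 0 12.4 -26.8 0.1222 0 0 255; 0 12.4 -26.8 0.1222 0 0 255'; python3 - <<'E'
from go import *
st=read_state();print(st["q"],st["wrist_force"],st["time"])
print(np.degrees(np.arccos(-R.from_rotvec(st["tcp_rot"]).as_matrix()[2,2])))
crop("scene",70,60,350,270,2.8,"scene6.png");crop("top",170,130,450,350,2.8,"top6.png")
E
```

```text
time: 15.7
tool_pos: [0.4933, -0.0844, 0.3235]
tcp_rot: [-0.233, 2.862, -1.112]
wrist_force: [-5.6, -9.7, 14.7]
width: 0.184
[ 0.26100301 -0.11722231  2.00961399 -0.75103736  1.39689171 -1.27863722] [-5.61743905 -9.67746394 14.70228711] 15.7
42.46104279672862
```

View pics/scene6.png

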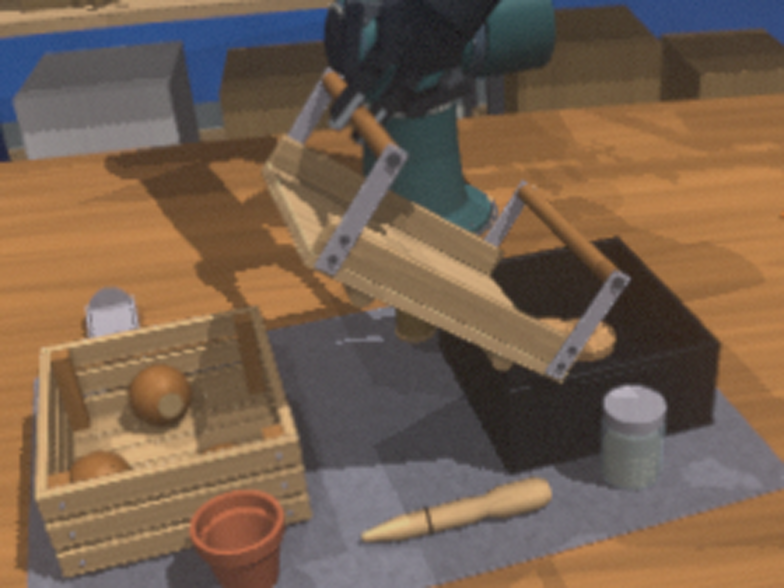

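View pics/top6.png

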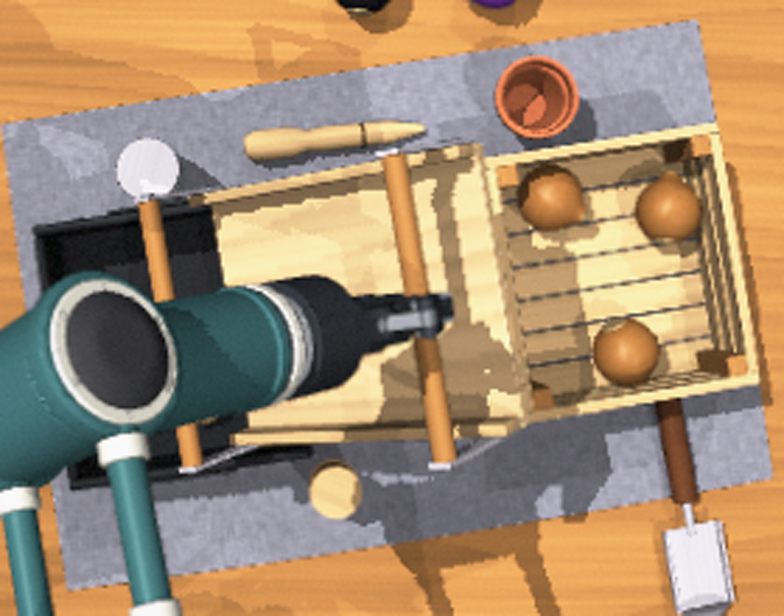

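The discs have left the deck. I zoom in to check where they landed. The wrist force of about 17 N along the board suggests I'm pushing it slightly lengthways, so I'll back off 3 mm.

```bash
python3 -m crank '0 -1.5 0 0 0 0 255; 0 -3 0 0 0 0 255; 0 -3 0 0 0 0 255'; python3 - <<'E'
from go import *
crop("scene",220,110,340,220,6,"scene7.png")
c=viewer.read_camera("wrist"); cv2.imwrite("pics/w7.png",c["pixels"][:,:,::-1])
E
```

```text
time: 16.18
tool_pos: [0.4937, -0.0852, 0.3233]
tcp_rot: [-0.235, 2.865, -1.106]
wrist_force: [-4.3, -5.8, 8.7]
width: 0.185
```

View pics/scene7.png

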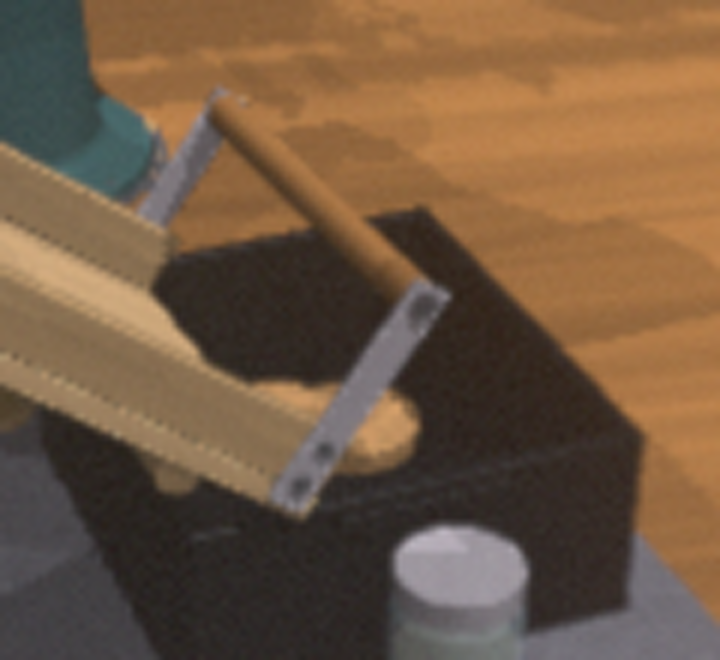

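View pics/w7.png

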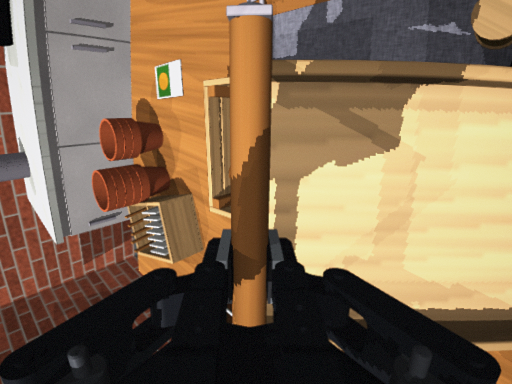

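```bash
python3 - <<'E'
from go import *
c=viewer.read_camera("scene")
for z in (.02,.03,.1): print(z,plane(c,[(285,181.7),(265,174)],z))
y=np.array([-.1685,.9857]);b=np.array([.4933,-.0787]);print("tub c",b+y*.205)
E
```

```text
0.02 [[0.40377251 0.17014696 0.02      ]
 [0.34711128 0.11815694 0.02      ]]
0.03 [[0.41853153 0.16623732 0.03      ]
 [0.36275544 0.11505946 0.03      ]]
0.1 [[0.52184465 0.13886982 0.1       ]
 [0.47226451 0.09337711 0.1       ]]
tub c [0.4587575 0.1233685]
```

```bash
python3 arc.py -1 42 39,36,33,30,27,24,21,18,15,12,9,6,4,2,1,0
```

```text
39.0 [-4.3 11.9] -0.0524
36.0 [-8. 24.] -0.1047
33.0 [-11.   36.3] -0.1571
30.0 [-13.4  48.7] -0.2094
27.0 [-15.2  61.2] -0.2618
24.0 [-16.3  73.9] -0.3142
21.0 [-16.7  86.5] -0.3665
18.0 [-16.5  99.1] -0.4189
15.0 [-15.6 111.8] -0.4712
12.0 [-14.  124.3] -0.5236
9.0 [-11.8 136.8] -0.576
6.0 [ -8.9 149.1] -0.6283
4.0 [ -6.7 157.2] -0.6632
2.0 [ -4.1 165.3] -0.6981
1.0 [ -2.7 169.3] -0.7156
0.0 [ -1.3 173.2] -0.733
```

```bash
python3 -m crank '0 -4.0 11.9 -0.0524 0 0 255; 0 -7.5 24 -0.1047 0 0 255; 0 -10.2 36.3 -0.1571 0 0 255; 0 -12.4 48.7 -0.2094 0 0 255; 0 -13.9 61.2 -0.2618 0 0 255; 0 -14.8 73.9 -0.3142 0 0 255; 0 -15 86.5 -0.3665 0 0 255; 0 -14.5 99.1 -0.4189 0 0 255; 0 -13.3 111.8 -0.4712 0 0 255; 0 -11.5 124.3 -0.5236 0 0 255; 0 -9 136.8 -0.576 0 0 255; 0 -5.9 149.1 -0.6283 0 0 255; 0 -3.7 157.2 -0.6632 0 0 255; 0 -1.1 165.3 -0.6981 0 0 255; 0 0.3 169.3 -0.7156 0 0 255; 0 1.7 173.2 -0.733 0 0 255; 0 1.7 173.2 -0.733 0 0 255; 0 1.7 173.2 -0.733 0 0 255'; python3 - <<'E'
from go import *
crop("scene",70,80,350,290,2.8,"scene8.png");crop("top",170,130,450,350,2.8,"top8.png")
E
```

```text
time: 18.58
tool_pos: [0.5129, -0.1969, 0.1903]
tcp_rot: [-0.263, 3.13, -0.001]
wrist_force: [-0.1, -1.0, -5.9]
width: 0.186
```

View pics/scene8.png

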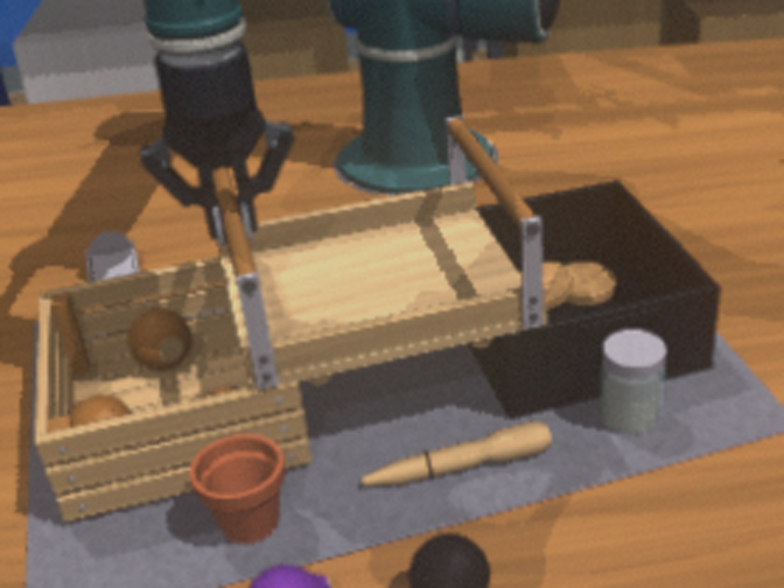

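View pics/top8.png

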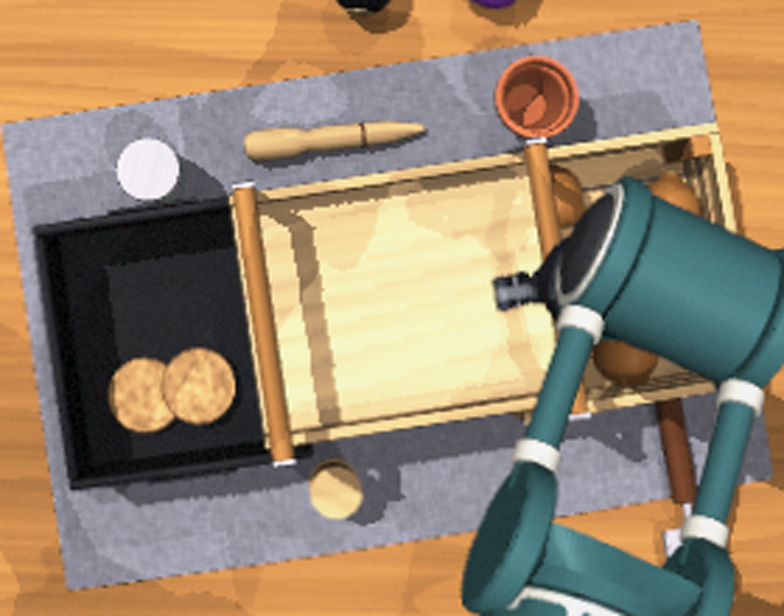

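Both discs lie in the tub, overlapping, at top crop pixels (143,395) and (198,386). The board is level with both bars at their starting pixels. I'll release it and back away.

```bash
python3 -m crank '0 0 0.5 0 0 0 200; 0 0 0.5 0 0 0 120; 0 0 0.5 0 0 0 0; 0 0 0.5 0 0 0 0; 0 0 0.5 0 0 0 0; 0 0 0.5 0 0 0 0; 0 0 -40 0 0 0 0; 0 0 -90 0 0 0 0; 0 0 -150 0 0 0 0; 0 0 -190 0 0 0 0; 0 0 -190 0 0 0 0; 0 0 -190 0 0 0 0'; python3 - <<'E'
from go import *
T=viewer.read_camera("top")
crop("scene",70,80,350,290,2.8,"scene9.png");crop("top",170,130,450,350,2.8,"top9.png")
c=viewer.read_camera("wrist"); cv2.imwrite("pics/w9.png",c["pixels"][:,:,::-1])
E
python3 bars.py
```

```text
time: 20.18
tool_pos: [0.5125, -0.1967, 0.3797]
tcp_rot: [0.262, -3.13, -0.0]
wrist_force: [-0.2, 0.0, -1.0]
width: 1.004
tub [[256.4 196.8]
 [270.3 293.4]] 8.489668846130371 [[258.3 156.5]
 [232.9 121.5]] 9.263704299926758
[0.5807 0.0572 0.2205] [1.3 1.3]
[0.3661 0.0223 0.2201] [0.2 0.2]
mid [0.4734 0.0397 0.2203] len 0.2174327410036125 dir deg 9.250697980055044
plane .207 mid [0.4729 0.0406 0.207 ] len 0.2205577154323577 9.519281984083735
crate [[361.2 181. ]
 [369.7 229.1]] 9.847835540771484 [[158.1 176.7]
 [146.4 133.8]] 11.314046859741211
[ 0.6218 -0.1779  0.2194] [0.1 0.1]
[ 0.5143 -0.1936  0.2746] [7.7 7.7]
mid [ 0.568  -0.1858  0.247 ] len 0.12184526631379022 dir deg 8.290671644275875
plane .207 mid [ 0.5683 -0.1905  0.207 ] len 0.11134609945831402 10.53669859668907
```

View pics/scene9.png

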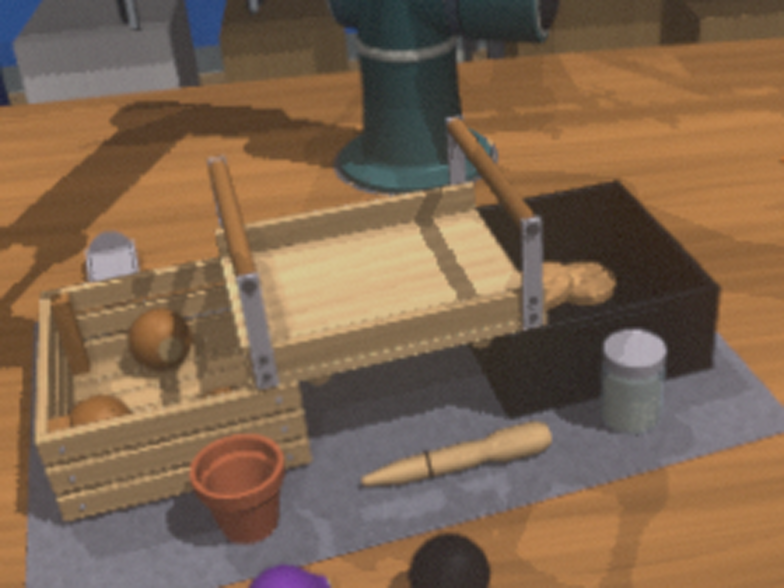

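View pics/w9.png

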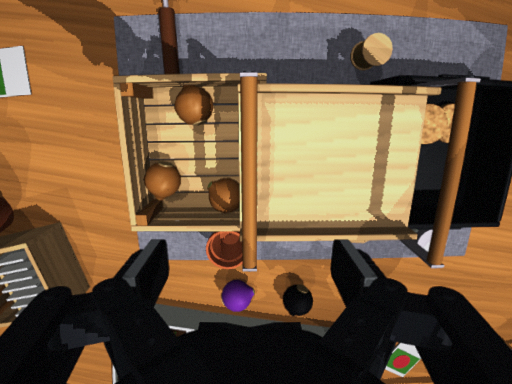

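Three bulbs are in the crate at wrist pixels (193,105), (162,181) and (224,195), and the discs are in the tub at about (440,125). The board is empty and level, the tub bar is within about 1–2 mm of its starting position, and the bystanders haven't moved. Handing in.

```bash
python3 -c "
from workcell import job
print(job.finish_job())"
```

```text
the job is handed in; nothing more can be done
None
```

I did both tips and handed the job in at about 20 s of the 64 s allowed; it reports no verdict.

- **Bulbs:** I lifted the tub handle along its arc to 9°. All three bulbs rolled into the slatted crate and both discs stayed on. I then lowered the board level and let go.
- **Discs:** I lifted the crate handle to about 42°. Both discs stayed put at 35° and slid off on the way to 42°, into the solid tub. I then lowered the board level again, let go and raised the open gripper clear.
- **Last checks:** The final pictures show three bulbs in the crate and the discs, partly overlapping, in the tub. The board is empty and level, with the tub bar within about 1–2 mm of where it started. The pot, dibber, jar and look-alikes have not visibly moved.

Some checks disagreed or failed:

- **Bar height:** My first estimate was about 0.22 m, against 0.207 m from the text. Closer wrist views gave 0.210 m, which I used.
- **Steep tip:** The wrist force reached about 17 N along the board, so I backed off 3 mm. The force dropped and the board still came down in place.
- **Crate bar re-measurement:** The final one failed because the arm hid half of it from above. For that bar I relied on its unchanged position in the scene and top pictures.

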